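# Tighten the microscope lamp stand's recessed clamp screw

### The job

Take the T-handle hex key from its stand, seat it fully home in the recessed screw in the lamp stand's foot, and only then turn the screw clockwise until it stops, without straining it. The screw sits on a light spring: press gently, never squashing it to near its bottom. Then put the key back standing in its stand, and leave the other things on the bench alone.

Things in the scene. Friction and masses are not known exactly. Their poses are not given: they have to be found in the camera images.
- hex_key: T-handle hex key, 140 g, loose, upright in its stand, any yaw. Origin: centre of the shaft's flat lower end; z up the shaft. Hexagonal steel shaft 14 mm across flats, 100 mm long, square-ended, two flats facing +x and -x. Black cross handle centred on top: 90 mm along x, 18 mm along y, from 100 to 122 mm above the origin.
- key_tip (a point): Centre of the flat lower end of the key's shaft (the same point as the key's origin).
- key_stand: Grey plastic key stand fixed to the bench: block 70 x 70 x 50 mm on a 90 x 90 x 6 mm foot; origin at the centre of its underside. A round blind hole, 24 mm across and 42 mm deep, opens in the middle of its top.
- stand_hole (a point): Centre of the mouth of the stand's hole, 50 mm above the bench, 42 mm above the hole's floor.
- lamp_stand: Lamp stand fixed to the bench; origin at the centre of its foot's underside. White foot 200 x 120 x 40 mm (x, y, z). Pillar at x = +62, y = +28 mm with a black lamp head (x = +45 to +105 mm, 52 mm across, z = 129 to 181 mm). Near x = -45, y = -30 mm a fixed steel bush, 32 mm across, flush with the foot's top, stands in a 38 mm hole; the screw sits centred in its 21 mm bore.
- screw_top (a point): Nominal centre of the unpressed screw's top face, 7 mm below the foot's top; bush and screw really lie up to 2 mm off in x and in y. Hex socket: 14.6 mm across flats, 14 mm deep, square-edged. Its clocking varies and no reading gives it: see or feel it. An unaligned key only pushes the screw down on its spring; a fully seated key's tip is 14 mm or more below this point.
- clamp_screw (a joint): Turn of the screw, rad, growing clockwise seen from above: starts between 0 and 0.35, stops solid at 1.5 (tight), stays where left. Turning takes about 0.06 N m. Says nothing of the socket's clocking. The key has about 5 degrees of play each way in the socket.
- stain_bottle: Amber bottle, 54 mm across, 100 mm tall, loose; origin at the centre of its underside. Leave alone.
- slide_box: White closed slide box, 130 x 80 x 30 mm, loose; origin at the centre of its underside. Leave alone.
- petri_dish: Clear closed petri dish, 90 mm across, 18 mm tall, loose; origin at the centre of its underside. Leave alone.
- mortar: White ceramic mortar bowl, 80 mm across, 50 mm tall, loose; origin at the centre of its underside. Leave alone.
- spring_seat (a joint): How far the screw is pressed down on its spring, m: 0 at rest, 0.0065 at the bottom; 1.5 N per mm (10 N at the bottom, solid after that; keep under 8 N). It springs back when let go.
Not all that is in view belongs to the job. What is meant by the lamp_stand is not green or red, and is the smaller of those in its own colour.

How it is judged:
By the outcome, as a careful person would: the job done as asked, in the order asked, and still so for the second after the job is handed in, with the robot touching nothing.
It also fails if it takes over 72 s, if anything falls off the work surface, if the arm or the gripper's body presses on something with over 40 N, if the wrist force passes 120 N, or if a joint passes its speed limit or range.

### The arm

A 6-joint arm with a two-finger parallel gripper is mounted at the origin on the work surface. World frame = base frame: x ahead of the robot, y to its left, z up, the work surface at z = 0. Lengths are in mm, angles in degrees, forces in N, time in s.
With the tool pointing down it reaches from about 275 to 850 mm from the base axis. Payload 5.2 kg.
Tool frame: the origin (TCP) lies midway between the tips of the shut fingers; the grasp point (between the pads) lies bot.tcp_to_grasp behind it (bot.tcp_to_grasp is the distance from the TCP to the grasp point, in mm); z points along the fingers, y is the line along which they close (so a half turn about z gives the same grasp; the last joint's range is limited). The gripper opens to 85 mm and grips with 20 to 120 N. Pads are 22 mm wide; open, the fingers measure 114 mm over their backs; the gripper's body (76 mm by 85 mm) begins 54 mm behind the grasp point. The pads swing forward as they close: fully open they stand 13 mm farther back than shut.
Start: joints at [60.057, 14.817, 87.949, -0, 77.235, -11.62], TCP at [172.885, 522.126, 231.31] pointing down, gripper open.
Joint ranges: [-179.93, 179.93], [-52.35, 119.4], [10.71, 147.94], [-69.91, 249.91], [12.55, 155.21], [-178.61, 178.61]. Speed limits (degrees/s): [147.25, 147.25, 180, 180, 180, 180].

### API

Orientations are given as [roll, pitch, yaw] about the fixed x, y, z axes, in that order (R = Rz(yaw) Ry(pitch) Rx(roll)).
In Python, from workcell import bot gives the robot as it stands. The module is installed in compiled form; this text tells all that it offers.
- The arm moves only by the tool move_arm, never from a script. Its argument "plan" is a list of rows, each a list of 7 numbers: the turn, a rotation vector about the world's x, y, z in units of 6 degrees (1.0 is 6 degrees), then the shift along the world's x, y, z in units of 40 mm (1.0 is 40 mm), then the opening, from -1 (shut) to 1 (fully open), so that 0 is half open. A call has exactly 10 rows; each row shifts and turns the commanded pose from where the row before left it; what a row does not reach is not made up. A row lasts 1/8 s, in which the tool goes at most 62.5 mm and 10.7 degrees, less where a joint would pass 70% of its speed; a pose out of reach is approached as far as the arm can. A call is refused whole if a number of a shift passes 1 or a number of a turn 1, either way. A call with a gripper value outside its range is refused whole. The fingers move at their own pace and stop on an object; "force" is the grip in N (left out, the last holds). Time passes only in rows, so rows that do not move let the fingers close, or fill a call up. It gives the time, the measured TCP pose, the force, the opening and the grip force at its end, in the units of the state.
- bot.get_state(): the state, without advancing time (a new reading comes with each control period).
- bot.snapshot(name): name is "scene" or "top"; returns a dict with "color" (420x560x3 uint8, red, green, blue), "fx", "fy", "cx", "cy" (pixels), "dist" ([k1, k2, p1, p2, k3] as OpenCV has them; the pictures are not rectified), "world_from_camera" (4x4, takes a point from camera to world coordinates). Camera axes: x right, y up, looking along -z (the intrinsics and any distortion apply to the point x, -y, -z); pixel columns grow to the right and rows downward; lengths in mm; the calibration is good to about 2 mm. A picture is of the moment at which its call begins. There is no depth.
- bot.hand_in(): hands the job in; it is judged then, once.
The state is a dict: "time_s": time; "q": joint angles; "joint_velocities": joint speeds; "joint_torque": joint torques, N m; "eef_pos": TCP position; "tool_rot": TCP orientation; "ft_force": force on the tool from outside, world axes, zero at the start; "torque": the same for the moment, N m; "width": finger opening in mm; "finger_force": force on a finger pad.
Only numpy, scipy, OpenCV 4.12 (cv2) and the standard library are available. Lean on these libraries where they do the work, as an engineer would, in place of code of your own. Each camera call takes 0.05 s, during which the arm holds its last target. There are 200 camera calls.

## Working session

There is one attempt and no reset: what is moved stays moved. The work goes in short steps, Python scripts to look and compute and a tool call to move; the robot and the scene stay as the last step left them, time stands still between calls to the robot, and variables do not carry over. Pictures are saved under pics/ and viewed, at most 10 in all, crops included, and the job is handed in when it is done.

Besides the shell and the picture viewer there is one more tool, called by a JSON object that holds its "method" and its "body", one argument or row to a line. move_arm: Moves the arm, as the interface text tells. Its arguments: {"type":"object","properties":{"plan":{"type":"array"},"force":{"type":"number"}},"required":["plan"]}

```bash
mkdir -p pics
cat > h.py <<'E'
import numpy as np, cv2
from workcell import bot
def snap(n,f=None):
    s=bot.snapshot(n)
    if f: cv2.imwrite('pics/'+f,s['color'][:,:,::-1])
    return s
def ray(s,u,v):
    K=np.array([[s['fx'],0,s['cx']],[0,s['fy'],s['cy']],[0,0,1.]])
    p=cv2.undistortPoints(np.array([[[u,v]]],float),K,np.array(s['dist'],float))[0,0]
    T=np.array(s['world_from_camera']); d=T[:3,:3]@np.array([p[0],-p[1],-1]); return T[:3,3],d
def onz(s,u,v,z):
    o,d=ray(s,u,v); return o+d*(z-o[2])/d[2]
def proj(s,P):
    K=np.array([[s['fx'],0,s['cx']],[0,s['fy'],s['cy']],[0,0,1.]]); T=np.linalg.inv(np.array(s['world_from_camera']))
    c=T[:3,:3]@np.array(P,float)+T[:3,3]; c=np.array([c[0],-c[1],-c[2]])
    return cv2.projectPoints(c.reshape(1,1,3),np.zeros(3),np.zeros(3),K,np.array(s['dist'],float))[0][0,0]
E
python3 - <<'E'
from h import *
a=snap('scene','scene.png');b=snap('top','top.png')
for s in(a,b): print(s['fx'],s['cx'],s['cy'],np.round(s['dist'],3),np.round(s['world_from_camera'],3).tolist())
st=bot.get_state();print({k:np.round(v,2).tolist() for k,v in st.items()},bot.tcp_to_grasp)
E
```

```text
492.45165687855734 270.80208128975187 209.62589891811237 [-0.137  0.     0.     0.     0.   ] [[0.832, -0.426, 0.354, 880.071], [0.554, 0.656, -0.512, -538.218], [-0.014, 0.623, 0.782, 946.629], [0.0, 0.0, 0.0, 1.0]]
526.0325531120874 286.11746033862374 206.84939706014305 [-0.086  0.     0.     0.     0.   ] [[0.027, 0.992, -0.123, 308.523], [-0.999, 0.029, 0.018, 36.776], [0.021, 0.123, 0.992, 1273.215], [0.0, 0.0, 0.0, 1.0]]
{'time_s': 0.1, 'q': [60.06, 14.86, 88.0, 0.0, 77.24, -11.62], 'joint_velocities': [0.04, -0.03, -0.09, -0.03, -0.02, -0.04], 'joint_torque': [0.0, -44.7, -29.12, -0.0, 0.01, 0.0], 'eef_pos': [172.63, 521.71, 230.55], 'tool_rot': [-179.91, -0.02, 161.68], 'ft_force': [-0.24, -0.52, 0.11], 'torque': [0.03, 0.01, 0.01], 'finger_force': 0.0, 'width': 85.26} 18.700000000000003
```

View pics/scene.png

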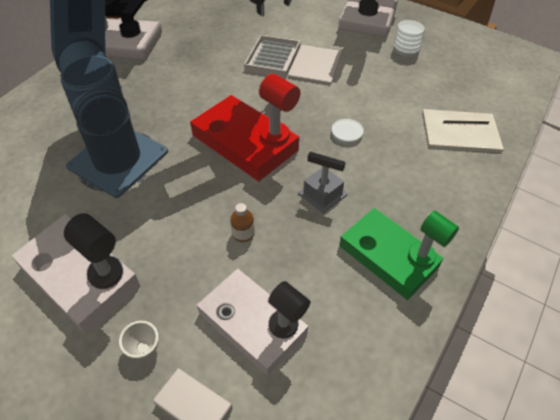

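View pics/top.png

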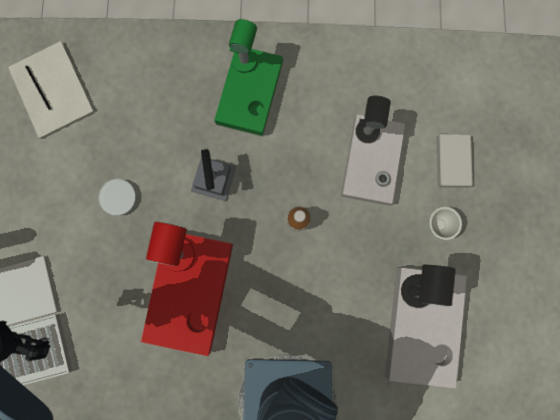

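The target is the smaller white lamp stand, with its bush at top(383,179) and scene(226,312). The key in its stand is at top(212,178) and scene(324,180).

Run:
```python
from h import *
a=snap('scene');b=snap('top')
def crop(s,u,v,r,k=7): return cv2.resize(s['color'][v-r:v+r,u-r:u+r,::-1],None,fx=k,fy=k,interpolation=cv2.INTER_CUBIC)
r=28
cv2.imwrite('pics/crops.png',np.vstack([np.hstack([crop(b,383,179,20,14.0*20/20),crop(b,210,172,35,8)]),np.zeros((0,1120,3),np.uint8)])) 
# handle mask
for s,n,(u,v),R in((b,'top',(208,170),32),(a,'scene',(326,162),26)):
    c=s['color'][v-R:v+R,u-R:u+R].astype(int)
    m=(c.max(2)<45).astype(np.uint8)
    k,l,stt,ce=cv2.connectedComponentsWithStats(m)
    for i in np.argsort(-stt[1:,4])[:2]+1:
        pts=np.argwhere(l==i)[:,::-1].astype(np.float32)+[u-R,v-R]
        (cx,cy),wh,an=cv2.minAreaRect(pts.astype(np.float32)); bx=cv2.boxPoints(((cx,cy),wh,an))
        print(n,stt[i,4],cx,cy,wh,an); 
        if n=='top': print(np.round([onz(s,*p,130) for p in bx],1).tolist(),onz(s,cx,cy,130))
        else: print(bx.tolist())
# white foot in top
for s,(u,v) in((b,(375,150)),(a,(250,320))):
    c=s['color'].astype(int); m=((c.min(2)>130)).astype(np.uint8)
    k,l,stt,ce=cv2.connectedComponentsWithStats(m)
    for i in range(1,k):
        x,y,w,h,A=stt[i]
        if A>800: 
            pts=np.argwhere(l==i)[:,::-1].astype(np.float32)
            rr=cv2.minAreaRect(pts); print('white',stt[i],np.round([onz(s,*p,40) for p in cv2.boxPoints(rr)],0).tolist() if x-5<u<x+w+5 and y-5<v<y+h+5 else '')
```

```text
top 306 207.59996032714844 169.20001220703125 (39.59798049926758, 8.202438354492188) 81.8698959350586
[[571.7, 209.0, 130.0], [574.8, 191.1, 130.0], [487.2, 174.7, 130.0], [484.1, 192.4, 130.0]] [529.20831206 191.77060359 130.        ]
top 7 228.00003051757812 173.00001525878906 (0.6324554085731506, 6.324554920196533) 18.434947967529297
[[515.4, 149.0, 130.0], [529.0, 145.1, 130.0], [528.6, 143.8, 130.0], [515.0, 147.6, 130.0]] [522.01270407 146.37391032 130.        ]
scene 168 325.62261962890625 162.8207550048828 (35.71373748779297, 5.357061386108398) 15.945395469665527
[[307.71697998046875, 160.49057006835938], [309.18865966796875, 155.33963012695312], [343.52825927734375, 165.15093994140625], [342.05657958984375, 170.3018798828125]]
white [  43    0   65   18 1119] 
white [ 108    0   66   19 1193] 
white [ 174    0   67   21 1284] 
white [ 241    0   66   23 1386] 
white [ 309    0   65   26 1577] 
white [ 376    0   64   29 1725] 
white [ 441    0   64   33 1915] 
white [ 505    0   55   36 1872] 
white [   8   41   85   97 4391] 
white [ 343  114   60   89 2927] [[496.0, -118.0, 40.0], [695.0, -150.0, 40.0], [678.0, -271.0, 40.0], [479.0, -236.0, 40.0]]
white [ 440  134   32   52 1582] 
white [  98  178   37   38 1065] 
white [   0  256   69  129 3922] 
white [ 394  268   71  121 3458] 
white [ 217    0  142   82 4717] 
white [  289    18   271   402 46288] 
white [  0 112  46  53 871] 
white [    0   148    91   272 10592] 
white [  97  202  133  101 3103] 
white [  153   216   308   204 28517] [[559.0, -464.0, 40.0], [247.0, -112.0, 40.0], [855.0, 283.0, 40.0], [1027.0, -162.0, 40.0]]
```

View pics/crops.png

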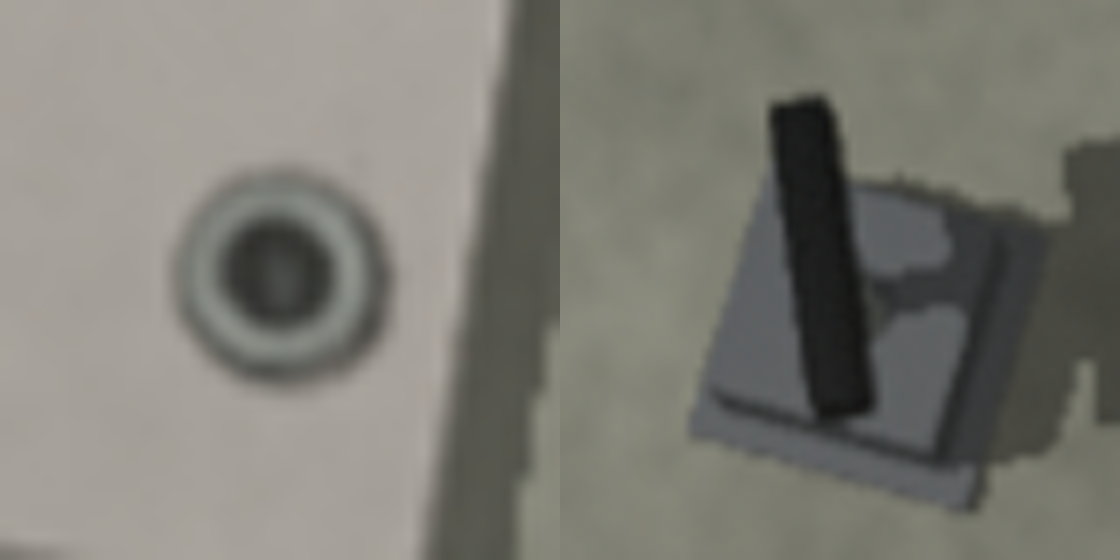

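The bush's light ring is centred near top(382.6,178.6). The key handle runs from top(205,149) to (210,189), and the stand block's top is centred near (212,176).

Run:
```python
from h import *
a=snap('scene');b=snap('top')
print('stand hole top',onz(b,212.1-.5,176.1-.5,50))
def tri(p,q):
    A=[];B=[]
    (o1,d1),(o2,d2)=ray(b,*p),ray(a,*q)
    t=np.linalg.lstsq(np.c_[d1,-d2],o2-o1,rcond=None)[0]; x,y=o1+d1*t[0],o2+d2*t[1]; return (x+y)/2,np.linalg.norm(x-y)
print('handle',tri((207.6,169.2),(325.6,162.8)))
# bush: sub-pixel by weighted ring: dark bore centroid
for s,n,(u,v) in((b,'top',(382,178)),(a,'scene',(226,312))):
    g=cv2.cvtColor(s['color'],cv2.COLOR_RGB2GRAY); R=14
    c=cv2.resize(g[v-R:v+R+1,u-R:u+R+1],None,fx=8,fy=8,interpolation=cv2.INTER_CUBIC)
    bg=np.median(c); m=(c<bg*0.9).astype(np.uint8)
    cs,h=cv2.findContours(m,cv2.RETR_CCOMP,cv2.CHAIN_APPROX_NONE)
    for k in cs:
        if len(k)>60:
            (x,y),w,an=cv2.fitEllipse(k); px=((x+.5)/8-.5+u-R,(y+.5)/8-.5+v-R)
            print(n,np.round(px,2),np.round(np.array(w)/8,2),np.round(onz(s,*px,40),1))
    for th in(70,90,110):
      cs,h=cv2.findContours((c<th).astype(np.uint8),cv2.RETR_EXTERNAL,cv2.CHAIN_APPROX_NONE)
      for k in cs:
        if len(k)>40:
            (x,y),w,an=cv2.fitEllipse(k); px=((x+.5)/8-.5+u-R,(y+.5)/8-.5+v-R)
            print(th,n,np.round(px,2),np.round(np.array(w)/8,2),np.round(onz(s,*px,40),1),np.round(onz(s,*px,33),1))
```

```text
stand hole top [529.58367882 192.45917443  50.        ]
handle (array([532.59850575, 194.162982  , 112.96885546]), np.float64(0.25726775006925295))
top [395.08 189.57] [ 2.62 24.93] [ 511.1 -244.9   40. ]
top [382.83 178.58] [16.1  16.68] [ 536.8 -215.3   40. ]
70 top [382.35 178.  ] [6.61 7.15] [ 538.2 -214.1   40. ] [ 539.5 -215.5   33. ]
90 top [381.62 184.99] [0.65 2.51] [ 521.2 -212.4   40. ] [ 522.4 -213.8   33. ]
90 top [395.71 191.08] [ 1.38 14.73] [ 507.5 -246.5   40. ] [ 508.6 -248.1   33. ]
90 top [388.72 181.9 ] [1.07 3.7 ] [ 529.2 -229.5   40. ] [ 530.5 -231.    33. ]
90 top [382.32 178.02] [7.49 8.05] [ 538.2 -214.    40. ] [ 539.5 -215.5   33. ]
110 top [395.39 190.52] [ 1.98 20.38] [ 508.8 -245.7   40. ] [ 510.  -247.3   33. ]
110 top [382.59 178.35] [13.67 14.73] [ 537.4 -214.7   40. ] [ 538.7 -216.1   33. ]
110 top [382.28 177.99] [8.26 8.91] [ 538.2 -213.9   40. ] [ 539.5 -215.3   33. ]
scene [214.6  323.63] [ 6.34 10.77] [ 537.1 -249.4   40. ]
scene [225.   311.21] [18.03 19.88] [ 537.9 -215.6   40. ]
70 scene [226.   311.44] [6.62 7.75] [ 539.9 -214.9   40. ] [ 537.3 -212.4   33. ]
90 scene [226.04 311.32] [7.78 8.59] [ 539.9 -214.6   40. ] [ 537.2 -212.1   33. ]
110 scene [213.89 324.31] [4.83 8.21] [ 536.8 -251.4   40. ] [ 534.1 -249.2   33. ]
110 scene [226.08 311.25] [8.68 9.36] [ 539.8 -214.4   40. ] [ 537.2 -211.9   33. ]
110 scene [225.53 311.31] [14.72 17.09] [ 539.  -215.2   40. ] [ 536.4 -212.7   33. ]
```

{"method": "move_arm", "body": {
  "plan": [
    [0,0,0.5,1,-0.4,0,1],
    [0,0,0.5,1,-0.4,0,1],
    [0,0,0.5,1,-0.4,0,1],
    [0,0,0.5,1,-0.4,0,1],
    [0,0,0.5,1,-0.4,0,1],
    [0,0,0.5,0.98,-1,-0.2,1],
    [0,0,0.5,0.98,-1,-0.2,1],
    [0,0,0.5,0.98,-1,-0.2,1],
    [0,0,0.5,0.98,-1,-0.2,1],
    [0,0,0.33,0,-1,-0.3,1]
  ],
  "force": 80
}}

```text
time_s: 1.55
eef_pos: [532.6, 240.1, 186.9]
tool_rot: [-180.0, 0.1, -169.4]
ft_force: [0.5, -1.4, -0.6]
width: 85.2
finger_force: 0.0
```

{"method": "move_arm", "body": {
  "plan": [
    [0,0,0,0,-0.6,-0.2,1],
    [0,0,0,0,-0.6,-0.2,1],
    [0,0,0,0,0,-0.4,1],
    [0,0,0,0,0,-0.4,1],
    [0,0,0,0,0,0,1],
    [0,0,0,0,0,0,1],
    [0,0,0,0,0,0,1],
    [0,0,0,0,0,0,1],
    [0,0,0,0,0,0,1],
    [0,0,0,0,0,0,1]
  ]
}}

```text
time_s: 2.8
eef_pos: [529.7, 194.1, 139.5]
tool_rot: [-180.0, 0.0, -169.3]
ft_force: [-0.2, -0.1, 0.2]
width: 85.6
finger_force: 0.0
```

Run:
```python
from h import *
for i in range(3):
    b=snap('top','grasp.png' if i==0 else None); st=bot.get_state(); print({k:np.round(st[k],2).tolist() for k in('eef_pos','tool_rot','ft_force','torque')})
cv2.imwrite('pics/grasp.png',cv2.resize(b['color'][120:230,150:270,::-1],None,fx=5,fy=5))
```

```text
{'eef_pos': [529.74, 194.08, 139.42], 'tool_rot': [-180.0, 0.01, -169.35], 'ft_force': [-1.39, -0.86, -0.71], 'torque': [0.03, -0.01, 0.05]}
{'eef_pos': [529.7, 194.1, 139.39], 'tool_rot': [-180.0, 0.01, -169.35], 'ft_force': [-0.49, 0.46, -0.49], 'torque': [-0.03, -0.01, 0.02]}
{'eef_pos': [529.73, 194.1, 139.36], 'tool_rot': [180.0, 0.01, -169.35], 'ft_force': [0.38, -1.01, -0.22], 'torque': [-0.02, 0.01, 0.05]}
```

View pics/grasp.png

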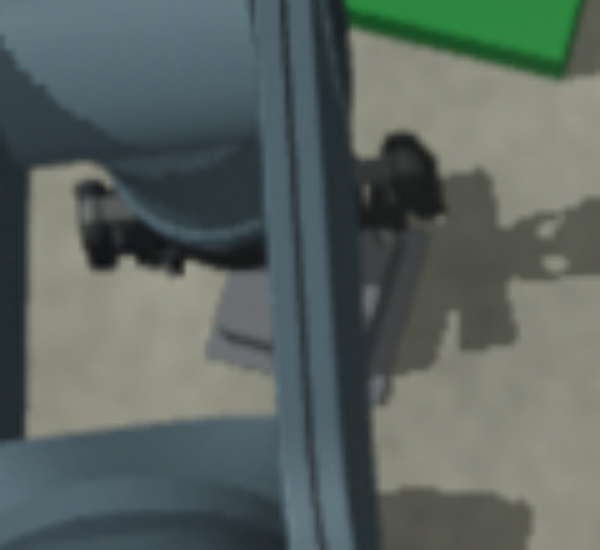

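The arm hides the key from above, but the open fingers straddle the stand as planned. I'll lower and close.

{"method": "move_arm", "body": {
  "plan": [
    [0,0,0,0,-0.05,-0.4,1],
    [0,0,0,0,0,-0.4,1],
    [0,0,0,0,0,-0.2,1],
    [0,0,0,0,0,0,0],
    [0,0,0,0,0,0,-1],
    [0,0,0,0,0,0,-1],
    [0,0,0,0,0,0,-1],
    [0,0,0,0,0,0,-1],
    [0,0,0,0,0,0,-1],
    [0,0,0,0,0,0,-1]
  ]
}}

```text
time_s: 4.2
eef_pos: [530.1, 192.3, 99.9]
tool_rot: [180.0, 0.1, -169.3]
ft_force: [-0.2, 1.1, 5.7]
width: 17.0
finger_force: 78.7
```

{"method": "move_arm", "body": {
  "plan": [
    [0,0,0,0,0,0.6,-1],
    [0,0,0,0,0,0.8,-1],
    [0,0,0,0,0,0.6,-1],
    [0,0,0,0,-0.8,0,-1],
    [0,0,0,0,-1,0,-1],
    [0,0,0,0,-1,0,-1],
    [0,0,0,0,-1,0,-1],
    [0,0,0,0.1,-1,0,-1],
    [0,0,0,0.1,-1,0,-1],
    [0,0,0,0,-1,0,-1]
  ]
}}

```text
time_s: 5.45
eef_pos: [537.2, -81.1, 178.5]
tool_rot: [180.0, -0.1, -169.3]
ft_force: [0.3, -0.6, -1.8]
width: 17.1
finger_force: 78.1
```

{"method": "move_arm", "body": {
  "plan": [
    [0,0,0,0,-1,0,-1],
    [0,0,0,0,-1,0,-1],
    [0,0,0,0,-1,-0.2,-1],
    [0,0,0,0,-0.35,-0.2,-1],
    [0,0,0,0,0,-0.2,-1],
    [0,0,0,0,0,0,-1],
    [0,0,0,0,0,0,-1],
    [0,0,0,0,0,0,-1],
    [0,0,0,0,0,0,-1],
    [0,0,0,0,0,0,-1]
  ]
}}

```text
time_s: 6.7
eef_pos: [537.8, -213.7, 155.6]
tool_rot: [-180.0, 0.0, -169.3]
ft_force: [0.5, 1.0, -1.2]
width: 16.7
finger_force: 78.2
```

```bash
cat >> h.py <<'E'
def st(n=5):
    L=[]
    for i in range(n): bot.snapshot('top'); L.append(bot.get_state())
    m=lambda k:np.round(np.mean([l[k] for l in L],0),2).tolist()
    print(L[-1]['time_s'],m('eef_pos'),np.round(L[-1]['tool_rot'],2),'F',m('ft_force'),'T',np.round(np.mean([l['torque'] for l in L],0),3),'w',m('width'),m('finger_force'))
E
python3 - <<'E'
from h import *
st()
a=snap('scene');b=snap('top')
cv2.imwrite('pics/over.png',np.hstack([cv2.resize(a['color'][260:350,180:280,::-1],None,fx=4,fy=4,interpolation=2),cv2.resize(b['color'][140:230,335:435,::-1],None,fx=4,fy=4,interpolation=2)]))
E
```

```text
6.95 [537.71, -213.87, 155.39] [-180.     -0.   -169.35] F [0.08, -0.3, -1.4] T [-0.008  0.021  0.007] w 16.8 78.2
```

View pics/over.png

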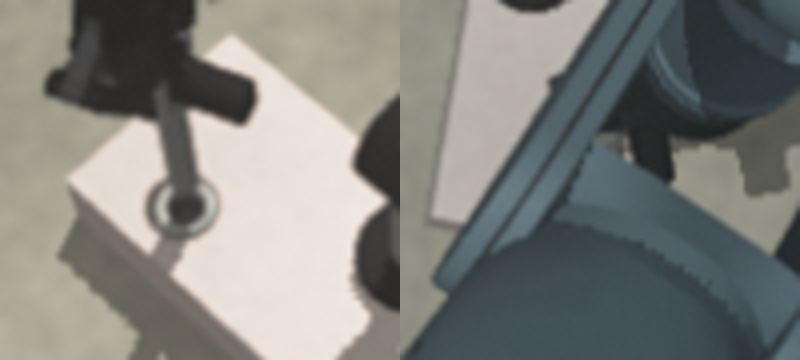

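The tip hangs just above the bore, at about scene(227,308). I'll lower it to about 4 mm above the foot and compare the tip and bore directly.

{"method": "move_arm", "body": {
  "plan": [
    [0,0,0,0.02,0,-0.25,-1],
    [0,0,0,0,0,-0.23,-1],
    [0,0,0,0,0,0,-1],
    [0,0,0,0,0,0,-1],
    [0,0,0,0,0,0,-1],
    [0,0,0,0,0,0,-1],
    [0,0,0,0,0,0,-1],
    [0,0,0,0,0,0,-1],
    [0,0,0,0,0,0,-1],
    [0,0,0,0,0,0,-1]
  ]
}}

```text
time_s: 8.3
eef_pos: [538.5, -213.9, 136.1]
tool_rot: [180.0, 0.0, -169.3]
ft_force: [-0.4, -0.8, -1.4]
width: 16.8
finger_force: 78.2
```

Run:
```python
from h import *
st()
a=snap('scene')
e=bot.get_state()['eef_pos']; p=np.array([e[0]-.5,e[1]-.3,e[2]-91.9]); q=proj(a,p); print('pred tip px',q,'bore px pred',proj(a,[539,-214.3,40]))
c=cv2.resize(a['color'][285:335,192:258,::-1],None,fx=12,fy=12,interpolation=cv2.INTER_CUBIC)
cv2.imwrite('pics/tip.png',c)
```

```text
8.55 [538.48, -213.86, 136.1] [ 180.     -0.   -169.34] F [0.05, 0.07, -1.67] T [ 0.01  -0.009  0.013] w 16.81 78.2
pred tip px [225.23999006 309.75896885] bore px pred [225.78790135 310.99773582]
```

View pics/tip.png

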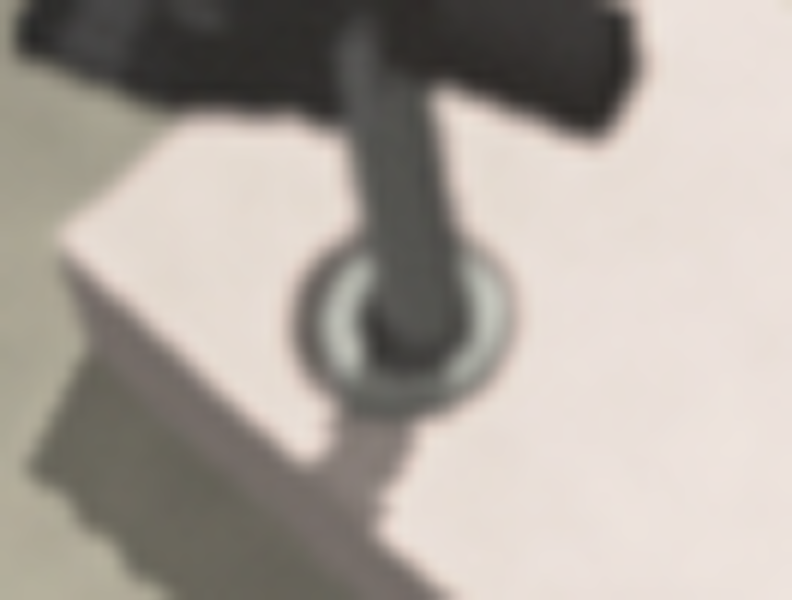

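Tip and bore line up within about 1 mm: shaft centre near scene(226.5,310.3), bore centre near (226.2,311.6). I'll enter the bore and feel for its walls.

{"method": "move_arm", "body": {
  "plan": [
    [0,0,0,0,0,-0.08,-1],
    [0,0,0,0,0,-0.08,-1],
    [0,0,0,0,0,-0.07,-1],
    [0,0,0,0,0,0,-1],
    [0,0,0,0.017,0.003,0,-1],
    [0,0,0,0.017,0.003,0,-1],
    [0,0,0,0.017,0.003,0,-1],
    [0,0,0,0.017,0.003,0,-1],
    [0,0,0,0.017,0.003,0,-1],
    [0,0,0,0,0,0,-1]
  ]
}}

```text
time_s: 9.85
eef_pos: [541.3, -213.5, 126.9]
tool_rot: [-180.0, -0.1, -169.3]
ft_force: [-5.1, -2.7, 0.9]
width: 17.1
finger_force: 78.4
```

```bash
python3 -c "
from h import *
st()"
```

```text
10.1 [541.24, -213.53, 126.87] [-1.7999e+02 -7.0000e-02 -1.6934e+02] F [-4.85, -2.36, 0.43] T [-0.584  1.208 -0.   ] w 17.01 78.43
```

{"method": "move_arm", "body": {
  "plan": [
    [0,0,0,-0.03,-0.005,0,-1],
    [0,0,0,-0.03,-0.005,0,-1],
    [0,0,0,-0.03,-0.005,0,-1],
    [0,0,0,-0.015,-0.003,0,-1],
    [0,0,0,-0.015,-0.003,0,-1],
    [0,0,0,-0.015,-0.003,0,-1],
    [0,0,0,-0.015,-0.003,0,-1],
    [0,0,0,-0.015,-0.003,0,-1],
    [0,0,0,0,0,0,-1],
    [0,0,0,0,0,0,-1]
  ]
}}

```text
time_s: 11.35
eef_pos: [535.3, -214.5, 126.9]
tool_rot: [-180.0, 0.0, -169.3]
ft_force: [-0.1, -0.3, -1.3]
width: 16.7
finger_force: 78.1
```

```bash
python3 -c "
from h import *
st()"
```

```text
11.6 [535.3, -214.47, 126.9] [ 180.      0.   -169.34] F [0.06, 0.28, -1.09] T [-0.008 -0.009 -0.02 ] w 16.77 78.15
```

{"method": "move_arm", "body": {
  "plan": [
    [0,0,0,-0.008,-0.001,0,-1],
    [0,0,0,-0.008,-0.002,0,-1],
    [0,0,0,-0.008,-0.001,0,-1],
    [0,0,0,-0.008,-0.002,0,-1],
    [0,0,0,-0.008,-0.001,0,-1],
    [0,0,0,0,0,0,-1],
    [0,0,0,0,0,0,-1],
    [0,0,0,0,0,0,-1],
    [0,0,0,0,0,0,-1],
    [0,0,0,0,0,0,-1]
  ]
}}

```text
time_s: 12.85
eef_pos: [533.7, -214.8, 126.9]
tool_rot: [-180.0, 0.0, -169.3]
ft_force: [0.1, -0.3, -1.3]
width: 16.9
finger_force: 78.1
```

```bash
python3 -c "
from h import *
st()"
```

```text
13.1 [533.73, -214.78, 126.93] [-1.7999e+02  1.0000e-02 -1.6934e+02] F [0.29, 0.03, -1.47] T [-0.031 -0.115 -0.014] w 16.97 78.14
```

{"method": "move_arm", "body": {
  "plan": [
    [0,0,0,-0.005,-0.001,0,-1],
    [0,0,0,-0.005,-0.001,0,-1],
    [0,0,0,-0.005,-0.001,0,-1],
    [0,0,0,-0.005,-0.001,0,-1],
    [0,0,0,0,0,0,-1],
    [0,0,0,0,0,0,-1],
    [0,0,0,0,0,0,-1],
    [0,0,0,0,0,0,-1],
    [0,0,0,0,0,0,-1],
    [0,0,0,0,0,0,-1]
  ]
}}

```text
time_s: 14.35
eef_pos: [533.0, -215.0, 127.0]
tool_rot: [-180.0, 0.0, -169.3]
ft_force: [2.7, -0.3, -1.3]
width: 17.1
finger_force: 78.2
```

```bash
python3 -c "
from h import *
st()"
```

```text
14.6 [532.99, -214.98, 126.98] [-1.7999e+02  1.0000e-02 -1.6934e+02] F [2.53, -0.35, -1.69] T [-0.118 -0.62   0.007] w 16.89 78.2
```

{"method": "move_arm", "body": {
  "plan": [
    [0,0,0,0.03,0.006,0,-1],
    [0,0,0,0.03,0.006,0,-1],
    [0,0,0,0.034,0.006,0,-1],
    [0,0,0,0,0,0,-1],
    [0,0,0,0.004,-0.02,0,-1],
    [0,0,0,0.004,-0.02,0,-1],
    [0,0,0,0.004,-0.02,0,-1],
    [0,0,0,0.004,-0.02,0,-1],
    [0,0,0,0,0,0,-1],
    [0,0,0,0,0,0,-1]
  ]
}}

```text
time_s: 15.85
eef_pos: [537.3, -217.4, 126.9]
tool_rot: [180.0, 0.0, -169.3]
ft_force: [-0.8, -0.5, -0.9]
width: 16.6
finger_force: 78.1
```

```bash
python3 -c "
from h import *
st()"
```

```text
16.1 [537.27, -217.36, 126.9] [ 180.     -0.   -169.34] F [0.31, -0.43, -1.65] T [-0.015  0.01  -0.019] w 16.82 78.14
```

{"method": "move_arm", "body": {
  "plan": [
    [0,0,0,0.002,-0.01,0,-1],
    [0,0,0,0.002,-0.01,0,-1],
    [0,0,0,0.002,-0.01,0,-1],
    [0,0,0,0.002,-0.01,0,-1],
    [0,0,0,0,0,0,-1],
    [0,0,0,0,0,0,-1],
    [0,0,0,0,0,0,-1],
    [0,0,0,0,0,0,-1],
    [0,0,0,0,0,0,-1],
    [0,0,0,0,0,0,-1]
  ]
}}

```text
time_s: 17.35
eef_pos: [537.5, -218.8, 126.9]
tool_rot: [180.0, -0.0, -169.3]
ft_force: [-0.3, 2.9, -0.2]
width: 16.5
finger_force: 78.6
```

```bash
python3 -c "
from h import *
st(8)"
```

```text
17.75 [537.55, -218.85, 126.86] [ 179.99   -0.   -169.34] F [-0.31, 3.5, -0.55] T [0.981 0.14  0.029] w 16.82 78.62
```

{"method": "move_arm", "body": {
  "plan": [
    [0,0,0,-0.006,0.03,0,-1],
    [0,0,0,-0.006,0.03,0,-1],
    [0,0,0,-0.006,0.03,0,-1],
    [0,0,0,-0.004,0.02,0,-1],
    [0,0,0,-0.004,0.02,0,-1],
    [0,0,0,-0.004,0.02,0,-1],
    [0,0,0,-0.002,0.01,0,-1],
    [0,0,0,0,0,0,-1],
    [0,0,0,0,0,0,-1],
    [0,0,0,0,0,0,-1]
  ]
}}

```text
time_s: 19.0
eef_pos: [536.4, -212.7, 126.9]
tool_rot: [-180.0, 0.0, -169.3]
ft_force: [0.2, -0.6, -1.6]
width: 16.7
finger_force: 78.2
```

```bash
python3 -c "
from h import *
st(8)"
```

```text
19.4 [536.37, -212.7, 126.95] [-179.99    0.   -169.35] F [0.29, -1.28, -1.82] T [-0.276 -0.058 -0.016] w 16.85 78.23
```

{"method": "move_arm", "body": {
  "plan": [
    [0,0,0,0.006,-0.034,0,-1],
    [0,0,0,0.006,-0.034,0,-1],
    [0,0,0,0.02,0.004,0,-1],
    [0,0,0,0.02,0.004,0,-1],
    [0,0,0,0.02,0.004,0,-1],
    [0,0,0,0.014,0.002,0,-1],
    [0,0,0,0,0,0,-1],
    [0,0,0,0,0,0,-1],
    [0,0,0,0,0,0,-1],
    [0,0,0,0,0,0,-1]
  ]
}}

```text
time_s: 20.65
eef_pos: [539.7, -214.8, 126.9]
tool_rot: [-180.0, -0.0, -169.3]
ft_force: [-0.6, 0.0, -1.5]
width: 17.2
finger_force: 78.2
```

```bash
python3 -c "
from h import *
st(8)"
```

```text
21.05 [539.76, -214.76, 126.91] [ 180.     -0.   -169.34] F [0.03, 0.09, -1.73] T [ 0.009 -0.005 -0.018] w 16.8 78.21
```

{"method": "move_arm", "body": {
  "plan": [
    [0,0,0,0.01,0.002,0,-1],
    [0,0,0,0.01,0.002,0,-1],
    [0,0,0,0,0,0,-1],
    [0,0,0,0,0,0,-1],
    [0,0,0,0,0,0,-1],
    [0,0,0,0,0,0,-1],
    [0,0,0,0,0,0,-1],
    [0,0,0,0,0,0,-1],
    [0,0,0,0,0,0,-1],
    [0,0,0,0,0,0,-1]
  ]
}}

```text
time_s: 22.3
eef_pos: [540.5, -214.6, 126.9]
tool_rot: [180.0, -0.0, -169.3]
ft_force: [-0.8, 0.5, -0.9]
width: 17.2
finger_force: 78.3
```

```bash
python3 -c "
from h import *
st(8)"
```

```text
22.7 [540.53, -214.6, 126.9] [ 180.     -0.   -169.35] F [-1.69, -0.53, -1.09] T [-0.113  0.409 -0.   ] w 16.83 78.29
```

{"method": "move_arm", "body": {
  "plan": [
    [0,0,0,-0.03,-0.006,0,-1],
    [0,0,0,-0.03,-0.006,0,-1],
    [0,0,0,-0.03,-0.006,0,-1],
    [0,0,0,-0.02,-0.003,0,-1],
    [0,0,0,-0.02,-0.004,0,-1],
    [0,0,0,-0.02,-0.004,0,-1],
    [0,0,0,-0.01,-0.002,0,-1],
    [0,0,0,0,0,0,-1],
    [0,0,0,0,0,0,-1],
    [0,0,0,0,0,0,-1]
  ]
}}

```text
time_s: 23.95
eef_pos: [534.2, -215.9, 126.9]
tool_rot: [-180.0, 0.0, -169.3]
ft_force: [-0.7, -0.8, -1.5]
width: 17.0
finger_force: 78.2
```

```bash
python3 -c "
from h import *
st(8)"
```

```text
24.35 [534.17, -215.82, 126.9] [ 180.     -0.   -169.34] F [0.11, 0.11, -1.68] T [0.015 0.004 0.012] w 16.84 78.23
```

{"method": "move_arm", "body": {
  "plan": [
    [0,0,0,0.035,0.005,0,-1],
    [0,0,0,0.035,0.005,0,-1],
    [0,0,0,0,0,-0.05,-1],
    [0,0,0,0,0,-0.05,-1],
    [0,0,0,0.01,0,0,-1],
    [0,0,0,-0.01,0.01,0,-1],
    [0,0,0,-0.01,-0.01,0,-1],
    [0,0,0,0.01,-0.01,0,-1],
    [0,0,0,0,0.01,0,-1],
    [0,0,0,0,0,0,-1]
  ]
}}

```text
time_s: 25.6
eef_pos: [537.0, -215.5, 123.0]
tool_rot: [-180.0, 0.0, -169.3]
ft_force: [-0.2, 0.3, 0.7]
width: 16.4
finger_force: 78.6
```

```bash
python3 -c "
from h import *
st(4)"
```

```text
25.8 [537.05, -215.51, 122.97] [-1.7999e+02  1.0000e-02 -1.6934e+02] F [0.7, -0.34, 0.75] T [-0.067 -0.181 -0.006] w 16.94 78.62
```

{"method": "move_arm", "body": {
  "plan": [
    [0,0,-0.17,0.01,0,0,-1],
    [0,0,-0.17,-0.01,0.01,0,-1],
    [0,0,-0.17,-0.01,-0.01,0,-1],
    [0,0,-0.17,0.01,-0.01,0,-1],
    [0,0,-0.17,0,0.01,0,-1],
    [0,0,-0.17,0.01,0,0,-1],
    [0,0,-0.17,-0.01,0.01,0,-1],
    [0,0,-0.17,-0.01,-0.01,0,-1],
    [0,0,0,0.01,-0.01,0,-1],
    [0,0,0,0,0.01,0,-1]
  ]
}}

```text
time_s: 27.05
eef_pos: [536.8, -215.4, 122.8]
tool_rot: [180.0, -0.0, -177.5]
ft_force: [-0.5, 0.3, -2.0]
width: 16.8
finger_force: 78.3
```

```bash
python3 -c "
from h import *
st(4)"
```

```text
27.25 [536.86, -215.36, 122.87] [ 1.800e+02 -1.000e-02 -1.775e+02] F [-0.5, 0.77, -2.07] T [0.129 0.148 0.005] w 16.69 78.31
```

Captured: the vertical force dropped to just the key's weight. Next I'll ease it in.

{"method": "move_arm", "body": {
  "plan": [
    [0,0,0,0,0,-0.02,-1],
    [0,0,0,0,0,-0.02,-1],
    [0,0,0,0,0,-0.02,-1],
    [0,0,0,0,0,-0.02,-1],
    [0,0,0,0,0,-0.02,-1],
    [0,0,0,0,0,0,-1],
    [0,0,0,0,0,0,-1],
    [0,0,0,0,0,0,-1],
    [0,0,0,0,0,0,-1],
    [0,0,0,0,0,0,-1]
  ]
}}

```text
time_s: 28.5
eef_pos: [536.9, -215.4, 118.9]
tool_rot: [180.0, -0.0, -177.5]
ft_force: [-1.6, 1.2, -1.2]
width: 17.1
finger_force: 78.3
```

```bash
python3 -c "
from h import *
st(4)"
```

```text
28.7 [536.94, -215.4, 118.91] [ 180.    -0.  -177.5] F [-0.8, 0.88, -1.04] T [ 0.32   0.269 -0.003] w 17.02 78.35
```

{"method": "move_arm", "body": {
  "plan": [
    [0,0,0,-0.008,0.008,0,-1],
    [0,0,0,0,0,-0.025,-1],
    [0,0,0,0,0,-0.025,-1],
    [0,0,0,0,0,-0.025,-1],
    [0,0,0,0,0,-0.025,-1],
    [0,0,0,0,0,-0.025,-1],
    [0,0,0,0,0,-0.025,-1],
    [0,0,0,0,0,-0.025,-1],
    [0,0,0,0,0,-0.025,-1],
    [0,0,0,0,0,0,-1]
  ]
}}

```text
time_s: 29.95
eef_pos: [536.7, -215.1, 110.9]
tool_rot: [-180.0, 0.0, -177.5]
ft_force: [-0.7, 1.2, -1.2]
width: 16.8
finger_force: 78.4
```

```bash
python3 -c "
from h import *
st(4)"
```

```text
30.15 [536.66, -215.12, 110.92] [-180.     0.  -177.5] F [-0.25, 0.09, -1.09] T [ 0.024  0.065 -0.019] w 16.94 78.36
```

{"method": "move_arm", "body": {
  "plan": [
    [0,0,0,0,0,-0.015,-1],
    [0,0,0,0,0,-0.015,-1],
    [0,0,0,0,0,-0.015,-1],
    [0,0,0,0,0,-0.01,-1],
    [0,0,0,0,0,0,-1],
    [0,0,0,0,0,0,-1],
    [0,0,0,0,0,0,-1],
    [0,0,0,0,0,0,-1],
    [0,0,0,0,0,0,-1],
    [0,0,0,0,0,0,-1]
  ]
}}

```text
time_s: 31.4
eef_pos: [536.7, -215.1, 108.7]
tool_rot: [-180.0, 0.0, -177.5]
ft_force: [-1.4, 1.9, 2.2]
width: 16.8
finger_force: 78.5
```

```bash
python3 -c "
from h import *
st(6)"
```

```text
31.7 [536.69, -215.15, 108.73] [-180.     0.  -177.5] F [-0.66, 0.48, 1.81] T [0.084 0.109 0.008] w 16.95 78.55
```

Seated home with about 3.4 N on the spring. Starting the clockwise turn.

{"method": "move_arm", "body": {
  "plan": [
    [0,0,-0.5,0,0,0,-1],
    [0,0,-0.7,0,0,0,-1],
    [0,0,-0.8,0,0,0,-1],
    [0,0,-0.8,0,0,0,-1],
    [0,0,-0.8,0,0,0,-1],
    [0,0,-0.8,0,0,0,-1],
    [0,0,-0.8,0,0,0,-1],
    [0,0,-0.8,0,0,0,-1],
    [0,0,-0.5,0,0,0,-1],
    [0,0,0,0,0,0,-1]
  ]
}}

```text
time_s: 32.95
eef_pos: [536.6, -214.1, 108.5]
tool_rot: [179.9, -0.1, 143.5]
ft_force: [0.2, 4.3, 1.8]
width: 16.7
finger_force: 78.9
```

```bash
python3 -c "
from h import *
st(5)"
```

```text
33.2 [536.62, -214.27, 108.56] [ 1.7994e+02 -5.0000e-02  1.4353e+02] F [0.37, 4.85, 2.06] T [ 1.269 -0.093  0.024] w 16.88 79.02
```

{"method": "move_arm", "body": {
  "plan": [
    [0,0,0,0,0.015,0,-1],
    [0,0,0,0,0.015,0,-1],
    [0,0,-0.5,0.002,0.003,0,-1],
    [0,0,-0.5,0.002,0.003,0,-1],
    [0,0,-0.5,0.002,0.003,0,-1],
    [0,0,-0.5,0.002,0.003,0,-1],
    [0,0,-0.5,0.002,0.003,0,-1],
    [0,0,-0.5,0.002,0.003,0,-1],
    [0,0,-0.4,0,0,0,-1],
    [0,0,0,0,0,0,-1]
  ]
}}

```text
time_s: 34.45
eef_pos: [537.0, -213.2, 108.7]
tool_rot: [-180.0, -0.0, 123.1]
ft_force: [0.3, 3.5, 1.6]
width: 16.6
finger_force: 78.9
```

```bash
python3 -c "
from h import *
st(5)"
```

```text
34.7 [537.07, -213.17, 108.68] [-1.8000e+02 -1.0000e-02  1.2313e+02] F [-0.1, 3.92, 1.35] T [1.026 0.011 0.04 ] w 16.84 78.94
```

{"method": "move_arm", "body": {
  "plan": [
    [0,0,0,0,0.015,0,-1],
    [0,0,0,0,0.015,0,-1],
    [0,0,0,0,0,0,-1],
    [0,0,-0.2,0,0.002,0,-1],
    [0,0,-0.2,0.001,0.002,0,-1],
    [0,0,-0.2,0.001,0.002,0,-1],
    [0,0,-0.2,0.001,0.002,0,-1],
    [0,0,-0.2,0.001,0,0,-1],
    [0,0,-0.2,0,0,0,-1],
    [0,0,0,0,0,0,-1]
  ],
  "force": 30
}}

```text
time_s: 35.95
eef_pos: [537.3, -211.8, 108.7]
tool_rot: [-180.0, 0.0, 115.9]
ft_force: [-1.8, -0.1, 0.3]
width: 16.8
finger_force: 78.7
```

```bash
python3 -c "
from h import *
st(3)"
```

```text
36.1 [537.32, -211.77, 108.75] [1.800e+02 1.000e-02 1.159e+02] F [-1.22, -0.31, 1.18] T [-0.031  0.311 -0.008] w 16.7 78.73
```

{"method": "move_arm", "body": {
  "plan": [
    [0,0,-0.05,-0.005,0,0,-1],
    [0,0,-0.05,0,0,0,-1],
    [0,0,-0.05,0,0,0,-1],
    [0,0,-0.05,0,0,0,-1],
    [0,0,-0.05,0,0,0,-1],
    [0,0,-0.05,0,0,0,-1],
    [0,0,-0.05,0,0,0,-1],
    [0,0,-0.05,0,0,0,-1],
    [0,0,-0.05,0,0,0,-1],
    [0,0,-0.05,0,0,0,-1]
  ]
}}

```text
time_s: 37.35
eef_pos: [537.2, -211.7, 108.7]
tool_rot: [180.0, 0.0, 112.9]
ft_force: [0.1, 0.4, 1.5]
width: 16.8
finger_force: 78.7
```

```bash
python3 -c "
from h import *
st(2)"
```

```text
37.45 [537.2, -211.66, 108.75] [1.7999e+02 1.0000e-02 1.1289e+02] F [-0.24, 0.24, 1.59] T [ 0.028 -0.125  0.077] w 16.89 78.74
```

{"method": "move_arm", "body": {
  "plan": [
    [0,0,-0.05,0,0.001,0,-1],
    [0,0,-0.05,0,0.001,0,-1],
    [0,0,-0.05,0,0.001,0,-1],
    [0,0,-0.05,0,0.001,0,-1],
    [0,0,-0.05,0,0,0,-1],
    [0,0,-0.05,0,0,0,-1],
    [0,0,-0.05,0,0,0,-1],
    [0,0,-0.05,0,0,0,-1],
    [0,0,-0.05,0,0,0,-1],
    [0,0,0,0,0,0,-1]
  ]
}}

```text
time_s: 38.7
eef_pos: [537.2, -211.5, 108.7]
tool_rot: [180.0, 0.0, 110.2]
ft_force: [1.1, 0.2, 2.0]
width: 17.3
finger_force: 78.8
```

```bash
python3 -c "
from h import *
st(2)"
```

```text
38.8 [537.15, -211.53, 108.72] [179.99   0.   110.2 ] F [0.84, -0.4, 1.35] T [ 0.015 -0.281  0.043] w 16.81 78.78
```

{"method": "move_arm", "body": {
  "plan": [
    [0,0,-0.05,0.002,0.001,0,-1],
    [0,0,-0.05,0.002,0,0,-1],
    [0,0,-0.05,0.002,0.001,0,-1],
    [0,0,-0.05,0.002,0,0,-1],
    [0,0,-0.05,0,0,0,-1],
    [0,0,-0.05,0,0,0,-1],
    [0,0,-0.05,0,0,0,-1],
    [0,0,-0.05,0,0,0,-1],
    [0,0,-0.05,0,0,0,-1],
    [0,0,0,0,0,0,-1]
  ]
}}

```text
time_s: 40.05
eef_pos: [537.4, -211.4, 108.7]
tool_rot: [-180.0, -0.0, 107.5]
ft_force: [0.1, -1.5, 1.6]
width: 16.9
finger_force: 78.8
```

```bash
python3 -c "
from h import *
st(2)"
```

```text
40.15 [537.37, -211.42, 108.69] [-180.    -0.   107.5] F [0.48, -0.26, 1.66] T [-0.076 -0.069  0.05 ] w 17.02 78.82
```

Turned 75° so far with no stop felt.

{"method": "move_arm", "body": {
  "plan": [
    [0,0,-0.05,0.001,0,0,-1],
    [0,0,-0.05,0.001,0,0,-1],
    [0,0,-0.05,0.001,0,0,-1],
    [0,0,-0.05,0.001,0,0,-1],
    [0,0,-0.05,0,0,0,-1],
    [0,0,-0.05,0,0,0,-1],
    [0,0,-0.05,0,0,0,-1],
    [0,0,-0.05,0,0,0,-1],
    [0,0,-0.05,0,0,0,-1],
    [0,0,0,0,0,0,-1]
  ]
}}

```text
time_s: 41.4
eef_pos: [537.5, -211.4, 108.7]
tool_rot: [-180.0, -0.0, 104.8]
ft_force: [0.7, -0.8, 1.7]
width: 16.9
finger_force: 78.8
```

```bash
python3 -c "
from h import *
st(2)"
```

```text
41.5 [537.56, -211.38, 108.7] [-1.800e+02 -1.000e-02  1.048e+02] F [-0.38, 0.2, 1.94] T [-0.001  0.016  0.063] w 16.99 78.79
```

{"method": "move_arm", "body": {
  "plan": [
    [0,0,-0.05,0.001,0,0,-1],
    [0,0,-0.05,0,0,0,-1],
    [0,0,-0.05,0.001,0,0,-1],
    [0,0,-0.05,0,0,0,-1],
    [0,0,-0.05,0,0,0,-1],
    [0,0,-0.05,0,0,0,-1],
    [0,0,-0.05,0,0,0,-1],
    [0,0,-0.05,0,0,0,-1],
    [0,0,-0.05,0,0,0,-1],
    [0,0,0,0,0,0,-1]
  ]
}}

```text
time_s: 42.75
eef_pos: [537.7, -211.4, 108.7]
tool_rot: [180.0, 0.0, 102.1]
ft_force: [0.5, 1.0, 1.3]
width: 17.0
finger_force: 78.8
```

```bash
python3 -c "
from h import *
st(2)"
```

```text
42.85 [537.68, -211.41, 108.71] [180.    0.  102.1] F [-0.23, 0.77, 2.42] T [ 0.1   -0.011  0.063] w 16.78 78.8
```

{"method": "move_arm", "body": {
  "plan": [
    [0,0,-0.05,0.001,0.001,0,-1],
    [0,0,-0.05,0,0.001,0,-1],
    [0,0,-0.05,0.001,0.001,0,-1],
    [0,0,-0.05,0,0,0,-1],
    [0,0,-0.05,0,0,0,-1],
    [0,0,-0.05,0,0,0,-1],
    [0,0,-0.05,0,0,0,-1],
    [0,0,-0.05,0,0,0,-1],
    [0,0,-0.05,0,0,0,-1],
    [0,0,0,0,0,0,-1]
  ]
}}

```text
time_s: 44.1
eef_pos: [537.8, -211.3, 108.7]
tool_rot: [180.0, 0.0, 99.4]
ft_force: [-0.0, 0.6, 1.4]
width: 17.0
finger_force: 78.8
```

```bash
python3 -c "
from h import *
st(2)"
```

```text
44.2 [537.77, -211.32, 108.72] [180.    0.   99.4] F [0.56, 0.07, 1.6] T [ 0.025 -0.103  0.07 ] w 16.85 78.81
```

{"method": "move_arm", "body": {
  "plan": [
    [0,0,-0.05,0.001,0.001,0,-1],
    [0,0,-0.05,0.001,0,0,-1],
    [0,0,-0.05,0.001,0,0,-1],
    [0,0,-0.05,0,0,0,-1],
    [0,0,-0.05,0,0,0,-1],
    [0,0,-0.05,0,0,0,-1],
    [0,0,-0.05,0,0,0,-1],
    [0,0,-0.05,0,0,0,-1],
    [0,0,-0.05,0,0,0,-1],
    [0,0,0,0,0,0,-1]
  ]
}}

```text
time_s: 45.45
eef_pos: [537.9, -211.2, 108.7]
tool_rot: [180.0, -0.0, 96.7]
ft_force: [0.9, 0.6, 1.9]
width: 16.9
finger_force: 78.8
```

```bash
python3 -c "
from h import *
st(2)"
```

```text
45.55 [537.87, -211.27, 108.72] [180.   -0.   96.7] F [0.82, 0.55, 2.46] T [ 0.109 -0.104  0.179] w 16.87 78.83
```

{"method": "move_arm", "body": {
  "plan": [
    [0,0,-0.05,0.001,0.001,0,-1],
    [0,0,-0.05,0.001,0,0,-1],
    [0,0,-0.05,0,0,0,-1],
    [0,0,-0.05,0,0,0,-1],
    [0,0,0,0,0,0,-1],
    [0,0,0,0,0,0,-1],
    [0,0,0,0,0,0,-1],
    [0,0,0,0,0,0,-1],
    [0,0,0,0,0,0,-1],
    [0,0,0,0,0,0,-1]
  ]
}}

```text
time_s: 46.8
eef_pos: [537.9, -211.2, 108.7]
tool_rot: [-180.0, -0.0, 95.5]
ft_force: [-0.1, 0.6, 1.4]
width: 16.8
finger_force: 78.9
```

```bash
python3 -c "
from h import *
st(4)"
```

```text
47.0 [537.94, -211.23, 108.71] [180.    0.   95.5] F [0.41, 0.93, 2.25] T [ 0.107 -0.102  0.242] w 16.9 78.88
```

Stop felt: the torque at rest rose to 0.24 N m, against 0.06 N m while running. I'll unwind within the play, lift out and carry the key back.

{"method": "move_arm", "body": {
  "plan": [
    [0,0,0.4,0,0,0,-1],
    [0,0,0.4,0,0,0,-1],
    [0,0,0.2,0,0,0,-1],
    [0,0,0,0,0,0.1,-1],
    [0,0,0,0,0,0.2,-1],
    [0,0,0,0,0,0.5,-1],
    [0,0,0,0,0,0.7,-1],
    [0,0,0,0,0.4,0.1,-1],
    [0,0,0,0,1,0,-1],
    [0,0,0,0,1,0,-1]
  ]
}}

```text
time_s: 48.25
eef_pos: [536.9, -113.1, 171.7]
tool_rot: [-179.9, -0.1, 101.4]
ft_force: [0.2, 0.4, -1.9]
width: 17.2
finger_force: 78.4
```

{"method": "move_arm", "body": {
  "plan": [
    [0,0,0,0,1,0,-1],
    [0,0,0,0,1,0,-1],
    [0,0,0,0,1,0,-1],
    [0,0,0,-0.1,1,0,-1],
    [0,0,0,-0.1,1,0,-1],
    [0,0,0,-0.02,1,0,-1],
    [0,0,0,0,1,0,-1],
    [0,0,0,0,0.5,0,-1],
    [0,0,0,0,0.26,0,-1],
    [0,0,0,0,0,0,-1]
  ]
}}

```text
time_s: 49.5
eef_pos: [528.8, 195.2, 172.3]
tool_rot: [-180.0, 0.0, 101.5]
ft_force: [0.5, -1.5, -1.1]
width: 16.8
finger_force: 78.4
```

Run:
```python
from h import *
st(4)
a=snap('scene'); c=a['color'][130:230,270:390,::-1]
cv2.imwrite('pics/ret.png',cv2.resize(c,None,fx=6,fy=6,interpolation=2))
e=bot.get_state()['eef_pos']; print(proj(a,[530.8,192.8,50]),proj(a,[e[0]+1.73,e[1]-2.44,e[2]-91.6]))
```

```text
49.7 [529.16, 194.25, 172.56] [-1.7999e+02  2.0000e-02  1.0142e+02] F [0.13, -0.16, -1.36] T [0.015 0.007 0.01 ] w 16.83 78.36
[322.7899029  180.80315984] [323.52922502 172.45226413]
```

View pics/ret.png

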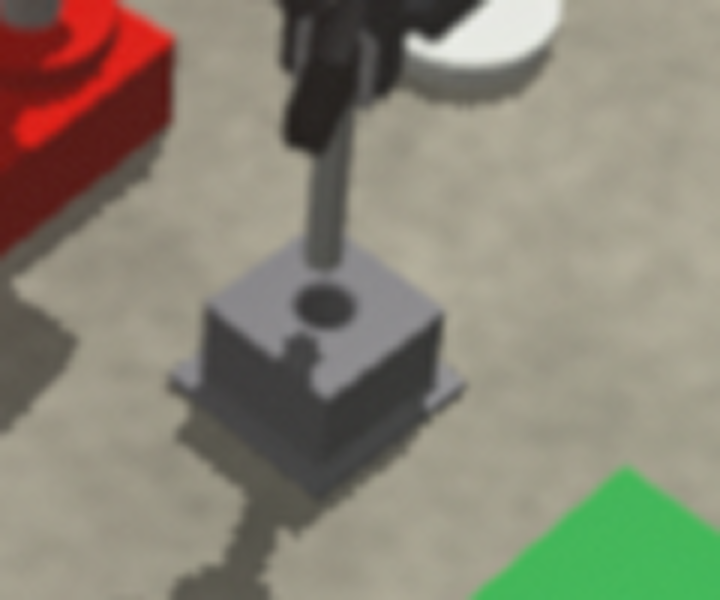

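The tip is at scene(323.3,173) and the hole at (323.8,180.5). I'll shift slightly and start into the hole.

{"method": "move_arm", "body": {
  "plan": [
    [0,0,0,0.035,0.055,-0.2,-1],
    [0,0,0,0,0,-0.25,-1],
    [0,0,0,0,0,-0.1,-1],
    [0,0,0,0,0,-0.1,-1],
    [0,0,0,0,0,-0.1,-1],
    [0,0,0,0,0,-0.1,-1],
    [0,0,0,0,0,-0.1,-1],
    [0,0,0,0,0,0,-1],
    [0,0,0,0,0,0,-1],
    [0,0,0,0,0,0,-1]
  ]
}}

```text
time_s: 51.0
eef_pos: [530.7, 197.4, 134.9]
tool_rot: [180.0, 0.0, 101.5]
ft_force: [-0.9, 0.4, -1.9]
width: 16.6
finger_force: 78.4
```

```bash
python3 -c "
from h import *
st(3)"
```

```text
51.15 [530.64, 197.4, 134.88] [179.98  -0.   101.5 ] F [-0.31, -0.08, -1.87] T [ 0.009  0.016 -0.03 ] w 16.85 78.36
```

{"method": "move_arm", "body": {
  "plan": [
    [0,0,0,0,0,-0.15,-1],
    [0,0,0,0,0,-0.15,-1],
    [0,0,0,0,0,-0.15,-1],
    [0,0,0,0,0,-0.15,-1],
    [0,0,0,0,0,-0.15,-1],
    [0,0,0,0,0,-0.1,-1],
    [0,0,0,0,0,0,-1],
    [0,0,0,0,0,0,-1],
    [0,0,0,0,0,0,-1],
    [0,0,0,0,0,0,-1]
  ]
}}

```text
time_s: 52.4
eef_pos: [530.6, 197.4, 100.8]
tool_rot: [180.0, 0.0, 101.5]
ft_force: [-0.1, -0.1, -0.8]
width: 17.1
finger_force: 78.3
```

```bash
python3 -c "
from h import *
st(3)"
```

```text
52.55 [530.56, 197.37, 100.8] [179.99   0.   101.5 ] F [-0.13, 0.23, -1.68] T [-0.011  0.014 -0.003] w 16.85 78.33
```

Down another 1 mm, then release.

{"method": "move_arm", "body": {
  "plan": [
    [0,0,0,0,0,-0.015,-1],
    [0,0,0,0,0,-0.01,-1],
    [0,0,0,0,0,0,-0.6],
    [0,0,0,0,0,0,-0.3],
    [0,0,0,0,0,0,0],
    [0,0,0,0,0,0,0.5],
    [0,0,0,0,0,0,1],
    [0,0,0,0,0,0,1],
    [0,0,0,0,0,0,1],
    [0,0,0,0,0,0,1]
  ]
}}

```text
time_s: 53.8
eef_pos: [530.5, 197.4, 99.7]
tool_rot: [-180.0, -0.0, 101.5]
ft_force: [-1.1, 0.2, -0.5]
width: 85.6
finger_force: 0.0
```

{"method": "move_arm", "body": {
  "plan": [
    [0,0,0,0,0,0.2,1],
    [0,0,0,0,0,0.5,1],
    [0,0,0,0,0,0.8,1],
    [0,0,0,0,0,1,1],
    [0,0,0,0,0,1,1],
    [0,0,0,-0.8,0,0.3,1],
    [0,0,0,-0.8,0,0,1],
    [0,0,0,-0.8,0,0,1],
    [0,0,0,0,0,0,1],
    [0,0,0,0,0,0,1]
  ]
}}

```text
time_s: 55.05
eef_pos: [435.2, 197.4, 252.4]
tool_rot: [179.9, 0.0, 101.5]
ft_force: [0.0, 0.7, 0.5]
width: 85.5
finger_force: 0.0
```

Run:
```python
from h import *
st(2)
a=snap('scene'); c=a['color'][60:360,120:480,::-1]
cv2.imwrite('pics/end.png',cv2.resize(c,None,fx=2,fy=2,interpolation=2))
```

```text
55.15 [435.45, 197.36, 252.03] [179.96   0.   101.48] F [0.34, 0.36, -0.08] T [0.012 0.039 0.031] w 85.58 0.0
```

View pics/end.png

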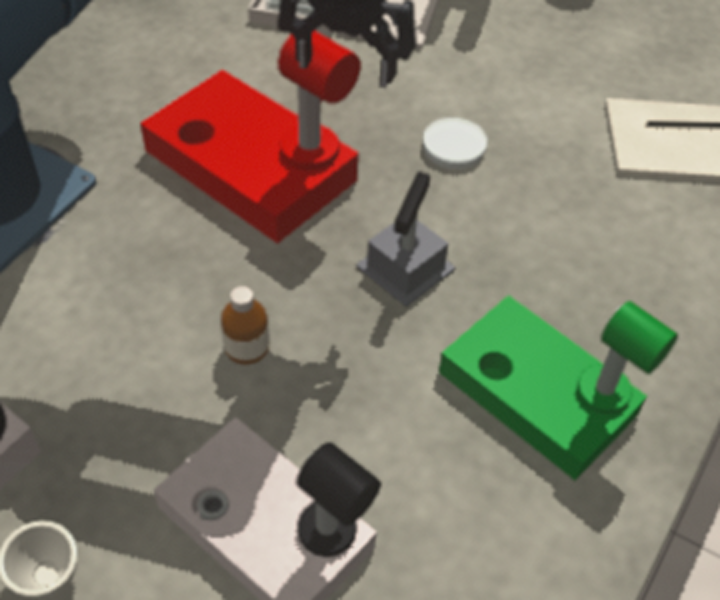

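The key stands in its stand at end(408,225) and the other things are undisturbed. The gripper is close to the red lamp head, so I'll move it clear before handing in.

{"method": "move_arm", "body": {
  "plan": [
    [0,0,0,0.3,0,0.3,1],
    [0,0,0,0.5,0,0.5,1],
    [0,0,0,0.4,0,0.4,1],
    [0,0,0,0,0,0,1],
    [0,0,0,0,0,0,1],
    [0,0,0,0,0,0,1],
    [0,0,0,0,0,0,1],
    [0,0,0,0,0,0,1],
    [0,0,0,0,0,0,1],
    [0,0,0,0,0,0,1]
  ]
}}

```text
time_s: 56.45
eef_pos: [482.5, 197.4, 299.7]
tool_rot: [180.0, 0.0, 101.5]
ft_force: [0.4, -0.3, 0.9]
width: 85.4
finger_force: 0.0
```

```bash
python3 -c "
from h import *
st(2); print(bot.hand_in())"
```

```text
56.55 [482.51, 197.36, 299.73] [-180.     0.   101.5] F [-0.17, 0.17, -0.1] T [-0.017 -0.018 -0.02 ] w 85.46 0.0
the job is handed in; nothing more can be done
None
```

The job is handed in at 56.6 s: by the force readings the key seated home with about 3.4 N on the spring and the screw turned clockwise to its stop (0.24 N m at rest, against 0.06 running), and the last picture shows the key back upright in its stand with the other things undisturbed.

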